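Lock a core chuck on a roll stand's bar

ROBOT

A 6-joint arm with a two-finger parallel gripper is mounted at the origin on the work surface. World frame = base frame: x ahead of the robot, y to its left, z up, the work surface at z = 0. Lengths are in mm, angles in rad, forces in N, time in s.
With the tool pointing down it reaches from about 275 to 750 mm from the base axis. Payload 10.2 kg.
Tool frame: the origin (TCP) lies on the mounting face of the last link; the fingertips stand 166 mm ahead of it and the grasp point (between the pads) lies 147 mm ahead of it; z points along the fingers, x is the direction in which the jaws open and shut, and the axes are right-handed (so a half turn about z gives the same grasp; the last joint's range is limited). The gripper opens to 88 mm and grips with 3 to 60 N. Pads are 18 mm wide; open, the fingers measure 123 mm over their backs; the gripper's body (75 mm by 187 mm) begins 45 mm behind the grasp point.
Start: joints at [-1.352, 0.313, 1.498, -0, 1.331, -0.223], TCP at [224.462, -474.604, 404.72] pointing down, gripper open.
Joint ranges: [-2.94, 2.94], [-0.97, 2.17], [0.19, 2.56], [-1.23, 4.37], [0.02, 3.11], [-2.88, 2.88]. Speed limits (rad/s): [2.39, 2.39, 3.01, 3.14, 3.14, 3.14].

INTERFACE

Orientations are given as a unit quaternion [x, y, z, w].
In Python, from bench import ctrl gives the robot as it stands.
- The arm moves only by the tool apply_moves, never from a script. Its argument "plan" is a list of rows, each a list of 4 numbers: the shift along the tool's x, y, z in cm, then the turn about the tool's z in degrees. A call has 1 to 20 rows; each row is the pose to reach, as a shift and turn from the pose measured when the call began, along the tool's axes at that moment; what a row does not reach only later rows make up. A row lasts 1/8 s, in which the tool goes at most 62.5 mm and 10.7 degrees, less where a joint would pass 70% of its speed; a pose out of reach is approached as far as the arm can. A call with a gripper value outside its range is refused whole. "gripper" is the opening, from 0 (shut) to 1 (fully open), set as the call begins (left out, the last holds). The fingers move at their own pace and stop on an object; the grip force is fixed at half the most. Time passes only in rows, so rows that repeat a pose let the fingers close. It gives the time, the measured TCP pose, the force and the opening at its end, in the units of the state.
- ctrl.observe(): the state, without advancing time (a new reading comes with each control period).
- ctrl.read_camera(name): name is "side" or "top" or "wrist"; returns a dict with "color" (420x560x3 uint8, red, green, blue), "depth" (420x560 float32, mm along the optical axis (not along the pixel's ray), 0 where there is no reading), "fx", "fy", "cx", "cy" (pixels), "k1" (the pictures are not rectified: a ray, as slopes to the right and down, at radius r is drawn at 1 + k1 r^2 times it, then the intrinsics apply), "extrinsics" (4x4, takes a point from world to camera coordinates). Camera axes: x right, y down, z forward; pixel columns grow to the right and rows downward; lengths in mm; the calibration is good to about 2 mm. A picture is of the moment at which its call begins.
- ctrl.finish_job(): hands the job in, once; it reports no verdict.
Trained networks look in the newest picture that a camera, given by its name, has taken for a name from the list of things; names that differ only in an ending like _2 or _b are one class to them, and where a whole thing is asked for, a point or a joint stands for the part that bears it (a point fixed in the world has none). Each returns a list of dicts, best first, with "conf" (0 to 1); they miss things now and then, are a little off and sometimes report something else, mostly with a low value. They report only what shows in the picture. A call takes as long as a camera call.
- ctrl.search_frame(target, camera): "location" ([column, row] in pixels, amid what is visible of it).
The state is a dict: "time": time; "q": joint angles; "qd": joint speeds; "joint_efforts": joint torques, N m; "tool_pos": TCP position; "ee_rot": TCP orientation; "contact_force": force on the tool from outside, world axes, zero at the start; "wrist_torque": the same for the moment, N m; "finger_gap": opening from 0.0 (shut) to 1.0 (fully open).
Only numpy, scipy, OpenCV 4.12 (cv2) and the standard library are available. Lean on these libraries where they do the work, as an engineer would, in place of code of your own. Each camera call takes 0.05 s, during which the arm holds its last target.

TASK

The right-hand core chuck of the paper roll stand has come loose. Push it along its bar until its cone is fully home in the roll's core, and turn it so that its knobbed set screw faces the flat milled along the bar. Only then tighten the screw firmly clockwise to its stop, never on the round of the bar, and let go; leave the other things on the table where they are.

Things in the scene. Friction and masses are not known exactly. Their poses are not given: they have to be found in the camera images.
- stand: Bench roll stand, fixed: two grey steel uprights carry a level 25 mm bar, axis 150 mm above the table. Origin on the table under the bar axis, below the loose chuck's screw when that is home. y axis: along the bar, from the loose chuck to the roll; x axis: level, away from the robot. Right upright's bearing at y -127 to -153 mm, 183 mm high; left upright at +345 mm.
- roll (a point): Centre of the paper roll on the bar: 170 mm long (its right end 64 mm along y from the stand's origin), 120 mm in diameter, top 210 mm above the table, core bore 76 mm. The chuck at the roll's left end is already locked: leave it.
- flat (a point): Point on the bar's flat, 112 mm back along y from the stand's origin (near the right upright), 10 mm from the bar's axis. The flat is a bright strip 15 mm wide along the whole dark bar. z axis: square out of the flat; y axis: along the bar, as the stand's y. It looks upward, leaning up to 17 degrees either way across the bar. The bar does not turn.
- knob (a point): Centre of the loose chuck's screw knob, 51 mm from the bar's axis. z axis: outward along the screw; y axis: along the bar to the roll. Black ribbed cylinder, 26 mm in diameter, 21 mm tall (41 to 62 mm from the bar's axis), on a thin stem out of the collar; it turns about z. Clear of the chuck's flange by 36 mm on the roll's side.
- chuck_mid (a point): Loose chuck's collar, on the bar's axis under the screw (axes as knob). One aluminium piece: collar 48 mm in diameter, y -12 to +12 mm; neck 38 mm in diameter to +49 mm; flange 82 mm in diameter, then a cone narrowing to 60 mm at +93 mm, which enters the roll's core.
- chuck_slide (a joint): How far the loose chuck stands back from home along the bar, in m: 0 = fully home in the core (a firm stop), growing away from the roll up to 0.045. About 4 N moves it; it stays where it is left.
- chuck (a joint): Turn of the loose chuck about the bar, in rad: 0 = set screw squarely facing the flat; positive leans the screw to the stand's +x. Starts at 0.5 to 0.95. Turns stiffly (0.22 N m, or 4.5 N at the knob) and stays where it is left.
- screw (a joint): Turn of the set screw, in rad, growing clockwise as seen looking at the knob from outside: starts slack at 0 to 0.4; 2.6 = tight (a firm stop). About 0.1 N m turns it; it stays where it is left and does not come out. It must not be run in while the chuck's screw is off the flat, or it scores the bar's round.
- weight: Cast-iron pattern weight, 72 mm diameter, 102 mm tall; origin under its middle. To be left alone.
- clamp_a: Steel lay clamp about 200 mm long with a raised lever; to be left alone.
- clamp_b: A second such lay clamp; to be left alone.
- shears: Tailor's shears, 290 mm long, lying flat; to be left alone.
- spare_chuck: A spare core chuck without its screw, standing with its cone up, 105 mm tall, 82 mm wide; to be left alone.
- thread_cone: White thread cone, 76 mm diameter, 140 mm tall; to be left alone.
- pin_tin: Round tin, 71 mm diameter, 30 mm tall; to be left alone.
- ruler: Wooden ruler 240 x 34 x 5 mm, lying flat under the roll; to be left alone.

How it is judged (in metres and radians):
On the way:
1. the chuck is home in the core and its set screw faces the flat, the screw not yet tight (value of joint chuck_slide below 0.004 m and value of joint chuck between -0.2 and 0.2 rad and value of joint screw below 1.6 rad), for 0.1 s.
At the end, for the whole second after the job is handed in: The chuck is within 4 mm of fully home in the core, its screw faces the flat within 0.2 rad (11 degrees), the screw is tight (turned to at least 2.4 of its 2.6 rad), the chuck has been let go, and no other thing on the table was moved more than 40 mm (value of joint chuck_slide below 0.004 m and value of joint chuck between -0.2 and 0.2 rad and value of joint screw above 2.4 rad); the robot touches nothing.
It fails at once if another thing on the table is moved more than 40 mm (distance of any of weight, clamp_a, clamp_b, shears, spare_chuck, thread_cone, pin_tin, ruler from where it was at the start of the episode above 0.04 m).
It fails at once if the screw is run in (past 1.6 rad) while it faces the round of the bar (over 0.4 rad off the flat) (value of joint screw above 1.6 rad and (value of joint chuck above 0.4 rad or value of joint chuck below -0.4 rad)).
It also fails if it takes over 61 s, if anything falls off the work surface, if the arm or the gripper's body presses on something with over 40 N, if the wrist force passes 120 N, or if a joint passes its speed limit or range.

## Working session

There is one attempt and no reset: what is moved stays moved. The work goes in short steps, Python scripts to look and compute and a tool call to move; the robot and the scene stay as the last step left them, time stands still between calls to the robot, and variables do not carry over. Pictures are saved under pics/ and viewed, and the job is handed in when it is done.

Besides the shell and the picture viewer there is one more tool, called after "Emit:" by a JSON object that holds its "name" and its "arguments", one argument or row to a line. apply_moves: Moves the arm, as the interface text tells. Its arguments: {"type":"object","properties":{"plan":{"type":"array"},"gripper":{"type":"number"}},"required":["plan"]}

```bash
ls; mkdir -p pics; cat > h.py <<'E'
import numpy as np, cv2
from bench import ctrl
from scipy.spatial.transform import Rotation as R
def shot(name,fn=None):
    c=ctrl.read_camera(name)
    if fn: cv2.imwrite('pics/'+fn,c['color'][:,:,::-1])
    return c
def w2p(c,P):
    P=np.atleast_2d(P); E=np.array(c['extrinsics']); q=P@E[:3,:3].T+E[:3,3]
    s=q[:,:2]/q[:,2:]; r2=(s**2).sum(1,keepdims=True); s=s*(1+c['k1']*r2)
    return np.c_[s[:,0]*c['fx']+c['cx'],s[:,1]*c['fy']+c['cy'],q[:,2]]
def ray(c,u,v):
    d=np.array([(u-c['cx'])/c['fx'],(v-c['cy'])/c['fy']]); s=d.copy()
    for _ in range(20): s=d/(1+c['k1']*(s@s))
    E=np.array(c['extrinsics']); Rm=E[:3,:3]
    return -Rm.T@E[:3,3], Rm.T@np.r_[s,1]
def p2w(c,u,v,d=None):
    if d is None: d=c['depth'][int(round(v)),int(round(u))]
    o,r=ray(c,u,v); return o+d*r
def cloud(c):
    v,u=np.mgrid[0:c['depth'].shape[0],0:c['depth'].shape[1]]
    K=np.array([[c['fx'],0,c['cx']],[0,c['fy'],c['cy']],[0,0,1.]])
    d=np.stack([(u-c['cx'])/c['fx'],(v-c['cy'])/c['fy']],-1); s=d.copy()
    for _ in range(20): s=d/(1+c['k1']*(s**2).sum(-1,keepdims=True))
    E=np.array(c['extrinsics']); z=c['depth']
    q=np.concatenate([s*z[...,None],z[...,None]],-1)
    return (q-E[:3,3])@E[:3,:3]
E
python3 - <<'E'
from h import *
import pickle
print(ctrl.observe())
for n in ['side','top','wrist']:
    c=shot(n,n+'0.png'); pickle.dump(c,open(n+'0.pkl','wb'))
    print(n,c['fx'],c['k1'],np.round(c['extrinsics'],3).tolist())
    for t in ['knob','flat','chuck_mid','roll','stand','weight','thread_cone','spare_chuck']:
        r=ctrl.search_frame(t,n)
        print(t,[(np.round(x['location']).tolist(),round(x['conf'],2)) for x in r[:3]])
E
```

```text
pics
{'time': 0.0, 'q': array([-1.35238816e+00,  3.13441562e-01,  1.49845395e+00,  1.04548530e-05,
        1.33097220e+00, -2.23374557e-01]), 'qd': array([ 0.00025871, -0.00023669,  0.00011233,  0.00087648, -0.00102602,
        0.00023869]), 'joint_efforts': array([-1.69143052e-03, -4.02212262e+01, -2.52271038e+01,  6.92720432e-02,
        3.52971302e-02, -1.02270064e-04]), 'tool_pos': array([ 224.45741666, -474.55343627,  404.15889452]), 'ee_rot': array([ 8.44851727e-01, -5.35000144e-01, -4.46083921e-04, -4.55502759e-04]), 'contact_force': array([0.08282265, 0.41151296, 0.71691239]), 'wrist_torque': array([-0.01536536,  0.00213238, -0.02170086]), 'finger_gap': 1.0036512544036522}
side 455.8552525480601 -0.030083989035012606 [[0.832, 0.555, 0.013, -469.514], [0.406, -0.593, -0.695, -128.707], [-0.378, 0.583, -0.719, 1652.571], [0.0, 0.0, 0.0, 1.0]]
knob [([268.0, 208.0], 0.76)]
flat [([265.0, 208.0], 0.87)]
chuck_mid [([267.0, 203.0], 0.91)]
roll [([283.0, 196.0], 0.57), ([269.0, 204.0], 0.42)]
stand [([282.0, 198.0], 0.96)]
weight [([276.0, 268.0], 0.55), ([279.0, 196.0], 0.37)]
thread_cone [([351.0, 169.0], 0.95)]
spare_chuck [([197.0, 274.0], 0.73), ([267.0, 205.0], 0.64)]
top 447.1010096860928 -0.07778656788022417 [[0.023, -1.0, -0.015, 5.794], [-0.994, -0.021, -0.111, 602.753], [0.111, 0.018, -0.994, 1229.911], [0.0, 0.0, 0.0, 1.0]]
knob [([300.0, 242.0], 0.84)]
flat [([302.0, 245.0], 0.89)]
chuck_mid [([302.0, 242.0], 0.93)]
roll [([260.0, 241.0], 0.84)]
stand [([262.0, 241.0], 0.66)]
weight [([336.0, 208.0], 0.67)]
thread_cone [([164.0, 213.0], 0.84), ([274.0, 202.0], 0.35)]
spare_chuck [([396.0, 267.0], 0.96)]
wrist 297.07762854480285 -0.06385469912192045 [[0.428, -0.904, 0.001, -525.437], [-0.856, -0.405, 0.322, -44.404], [-0.291, -0.139, -0.947, 389.477], [0.0, 0.0, 0.0, 1.0]]
knob []
flat []
chuck_mid []
roll []
stand []
weight []
thread_cone []
spare_chuck []
```

View images.

```bash
python3 - <<'E'
import cv2
for n,(a,b,c,d) in {'side':(170,100,400,300),'top':(130,150,430,330)}.items():
    i=cv2.imread(f'pics/{n}0.png')[b:d,a:c]
    f=800/(c-a); f=min(f,600/(d-b))
    cv2.imwrite(f'pics/{n}0z.png',cv2.resize(i,None,fx=f,fy=f,interpolation=cv2.INTER_CUBIC)); print(f)
E
```

```text
3.0
2.6666666666666665
```

View pics/side0.png

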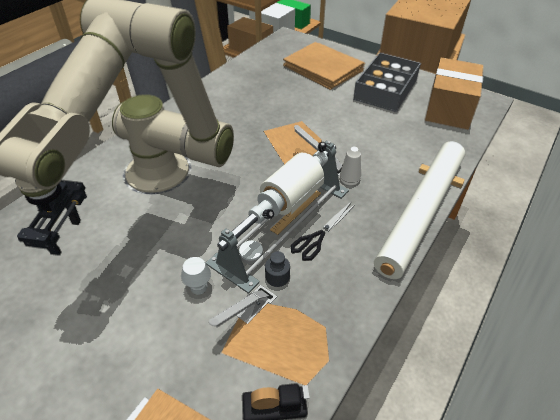

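View pics/top0.png

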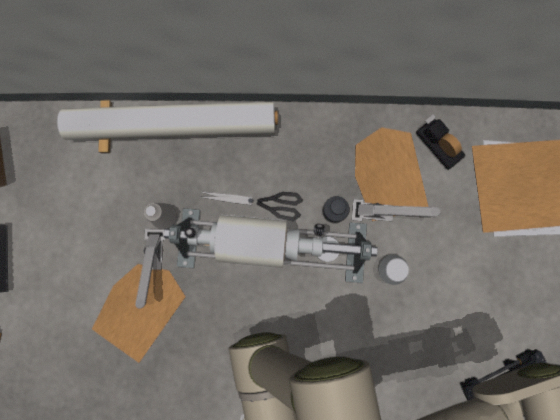

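View pics/side0z.png

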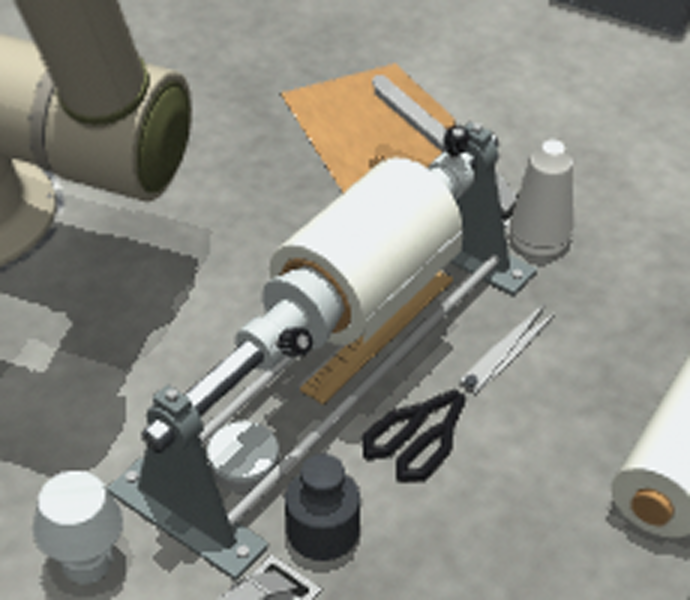

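View pics/top0z.png

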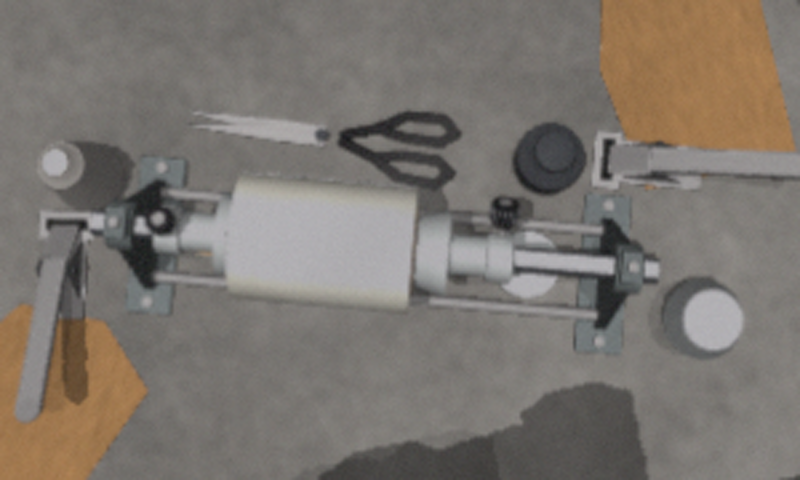

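```bash
python3 - <<'E'
from h import *
import pickle
c=pickle.load(open('top0.pkl','rb'))
P=cloud(c)
for u,v in [(319,230),(302,242),(240,241),(270,241),(340,248),(320,247),(364,250),(190,236),(336,208),(396,267),(330,255)]:
    print(u,v,np.round(P[v,u],1))
s=pickle.load(open('side0.pkl','rb')); Q=cloud(s)
for u,v in [(266,210),(262,205),(240,228),(330,150),(270,193)]: print(u,v,np.round(Q[v,u],1))
E
```

```text
319 230 [552.7 -83.4 193.7]
302 242 [523.8 -43.2 166.9]
240 241 [520.7 108.6 206.9]
270 241 [522.   35.6 212.1]
340 248 [ 511.1 -139.6  158.8]
320 247 [511.7 -87.6 178.3]
364 250 [ 506.3 -195.8  184.9]
190 236 [529.7 230.2 212.4]
336 208 [ 620.5 -135.   100.6]
396 267 [ 466.3 -295.   103.8]
330 255 [ 496.6 -127.5   27.2]
266 210 [551.8 -87.1 194.1]
262 205 [514.4 -55.3 165. ]
240 228 [ 513.2 -157.   160.1]
330 150 [551.7 270.3 166.8]
270 193 [519.5 -22.2 189.2]
```

```bash
cat > fit.py <<'E'
from h import *
from scipy.optimize import least_squares
import pickle
def fitcyl(P,rad,x0,fs=2):
    # axis: x = a + b*y, z = c + d*y ; radius rad
    def f(p):
        a,b,c,d=p; y=P[:,1]
        dx=(P[:,0]-a-b*y)/np.hypot(1,b); dz=P[:,2]-c-d*y
        return np.hypot(dx,dz)-rad
    s=least_squares(f,x0,loss='soft_l1',f_scale=fs); return s.x, np.median(abs(f(s.x)))
E
python3 - <<'E'
from fit import *
for n in ['top','side']:
    c=pickle.load(open(n+'0.pkl','rb')); E=np.array(c['extrinsics'])
    print(n,'cam',np.round(-E[:3,:3].T@E[:3,3]))
    P=cloud(c).reshape(-1,3); P=P[(c['depth'].reshape(-1)>0)]
    m=(P[:,1]>0)&(P[:,1]<130)&(abs(P[:,0]-520)<75)&(P[:,2]>130)&(P[:,2]<225)
    print('roll',m.sum(),*fitcyl(P[m],60,[517,.055,150,0]))
    m=(P[:,1]>-165)&(P[:,1]<-105)&(abs(P[:,0]-511)<20)&(P[:,2]>130)&(P[:,2]<175)
    print('bar',m.sum(),*fitcyl(P[m],12.5,[517,.055,150,0]))
    # profile along roll line
    for y in range(-40,180,5):
        k=(abs(P[:,1]-y)<2.5)&(abs(P[:,0]-517-.055*P[:,1])<8)&(P[:,2]>120)
        if k.sum(): print(y,round(np.median(P[k,2]),1),end='; ')
    print()
E
```

```text
top cam [ 462.   -3. 1289.]
roll 2496 [ 5.19560561e+02  6.43510819e-02  1.49898218e+02 -1.63973071e-04] 1.0360532745914455
bar 232 [5.16971124e+02 4.82736617e-02 1.51155072e+02 1.31181244e-02] 1.0427274674045952
-40 168.7; -35 169.4; -30 190.1; -25 190.2; -20 188.6; -15 186.0; -10 186.1; -5 184.3; 0 193.0; 5 209.4; 10 210.2; 15 208.4; 20 210.4; 25 210.5; 30 209.9; 35 210.2; 40 209.9; 45 209.9; 50 209.5; 55 209.7; 60 209.8; 65 210.0; 70 210.1; 75 208.8; 80 209.4; 85 209.8; 90 208.8; 95 209.9; 100 209.5; 105 209.4; 110 210.4; 115 209.9; 120 210.1; 125 209.8; 130 209.9; 135 208.1; 140 209.6; 145 208.8; 150 209.2; 155 209.3; 160 210.3; 165 210.2; 170 207.9; 175 189.8; 
side cam [1068. -780. 1104.]
roll 1528 [5.21470541e+02 5.40893709e-02 1.48084117e+02 1.81729775e-02] 1.398733267571398
bar 173 [ 5.20077282e+02  6.49430871e-02  1.47990474e+02 -9.39257872e-03] 1.285404582985441
-40 167.1; -35 179.8; -30 185.3; -25 188.5; -20 189.2; -15 185.4; -10 184.3; -5 183.1; 0 199.9; 5 201.7; 10 211.0; 15 209.5; 20 208.5; 25 209.7; 30 209.2; 35 209.2; 40 208.0; 45 209.5; 50 207.4; 55 209.9; 60 207.2; 65 208.5; 70 209.8; 75 208.5; 80 209.4; 85 210.0; 90 209.7; 95 209.4; 100 209.2; 105 208.9; 110 210.2; 115 210.5; 120 210.6; 125 209.1; 130 209.3; 135 209.5; 140 211.4; 145 209.5; 150 210.5; 155 207.9; 160 209.4; 165 209.7; 170 207.7;
```

```bash
python3 - <<'E'
from h import *
import pickle
c=pickle.load(open('wrist0.pkl','rb')); E=np.array(c['extrinsics'])
o=ctrl.observe(); T=R.from_quat(o['ee_rot'])
cam=-E[:3,:3].T@E[:3,3]
print('cam in tool',T.inv().apply(cam-o['tool_pos']), 'axes in tool\n',np.round(T.inv().as_matrix()@E[:3,:3].T,3))
print(np.round(T.as_matrix(),3))
E
```

```text
cam in tool [  0.09387198 -83.72498054  21.30970069] axes in tool
 [[ 1.     0.     0.001]
 [-0.     0.947  0.322]
 [-0.001 -0.322  0.947]]
[[ 0.428 -0.904  0.   ]
 [-0.904 -0.428  0.   ]
 [ 0.    -0.    -1.   ]]
```

View pics/wrist0.png

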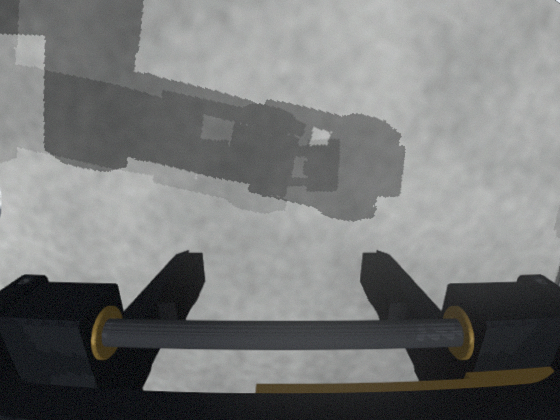

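Emit:
{"name": "apply_moves", "arguments": {
  "plan": [
    [-21, -43.2, 0, -151.4],
    [-21, -43.2, 0, -151.4],
    [-21, -43.2, 0, -151.4],
    [-21, -43.2, 0, -151.4],
    [-21, -43.2, 0, -151.4],
    [-21, -43.2, 0, -151.4],
    [-21, -43.2, 0, -151.4],
    [-21, -43.2, 0, -151.4],
    [-21, -43.2, 0, -151.4],
    [-21, -43.2, 0, -151.4],
    [-21, -43.2, 0, -151.4],
    [-21, -43.2, 0, -151.4],
    [-21, -43.2, 0, -151.4],
    [-21, -43.2, 0, -151.4],
    [-21, -43.2, 0, -151.4],
    [-21, -43.2, 0, -151.4]
  ]
}}

```text
time: 3.35
tool_pos: [525.2, -100.0, 404.7]
ee_rot: [0.728, 0.685, -0.0, -0.0]
contact_force: [0.3, 1.2, 0.2]
finger_gap: 1.002
```

```bash
python3 - <<'E'
from h import *
import pickle
c=shot('wrist','w1.png'); pickle.dump(c,open('w1.pkl','wb'))
o=ctrl.observe(); print(o['q'],o['tool_pos'])
for t in ['knob','flat','chuck_mid']:
    r=ctrl.search_frame(t,'wrist'); print(t,[(np.round(x['location']).tolist(),round(x['conf'],2)) for x in r[:3]])
P=cloud(c)
for r in ctrl.search_frame('knob','wrist')[:1]:
    u,v=map(int,r['location']); print(P[v,u])
E
```

```text
[-4.07499256e-01  3.34153069e-01  1.46860313e+00  3.23099553e-05
  1.33886301e+00 -1.91811655e+00] [ 525.19409796 -100.03053711  404.71482975]
knob [([360.0, 204.0], 0.64), ([359.0, 155.0], 0.62)]
flat [([328.0, 201.0], 0.58)]
chuck_mid [([361.0, 205.0], 0.8)]
[514.18536424 -40.02347595 167.34599078]
```

View pics/w1.png

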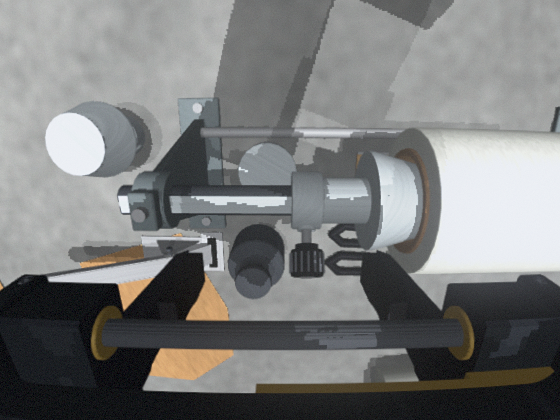

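```bash
python3 - <<'E'
import cv2,pickle,numpy as np
from h import *
c=pickle.load(open('w1.pkl','rb'))
i=c['color'][170:290,160:360,::-1]
cv2.imwrite('pics/w1z.png',cv2.resize(i,None,fx=4,fy=4,interpolation=cv2.INTER_CUBIC))
g=c['color'].astype(float).mean(2)
for u in (190,210,230,250,270): print(u,[int(g[v,u-2:u+3].mean()) for v in range(180,222)])
P=cloud(c)
for v in range(182,220,2): print(v,np.round(P[v,230],1))
for v in range(236,282,3): print(v,np.round(P[v,307],1))
E
```

```text
190 [52, 51, 50, 48, 48, 46, 46, 48, 53, 55, 57, 58, 61, 73, 74, 76, 146, 167, 144, 136, 136, 138, 136, 133, 134, 134, 137, 135, 135, 136, 136, 137, 136, 75, 46, 49, 55, 77, 100, 102, 101, 107]
210 [81, 83, 80, 79, 77, 54, 53, 59, 64, 67, 69, 73, 77, 75, 76, 95, 186, 223, 225, 226, 224, 197, 189, 142, 133, 135, 135, 135, 137, 136, 137, 138, 137, 81, 52, 97, 94, 90, 93, 99, 109, 111]
230 [97, 97, 99, 102, 101, 62, 57, 60, 66, 69, 73, 75, 78, 79, 79, 91, 167, 222, 225, 224, 225, 224, 151, 133, 134, 136, 136, 136, 134, 136, 136, 138, 138, 83, 53, 88, 104, 106, 105, 106, 107, 104]
250 [144, 145, 143, 144, 143, 75, 58, 64, 67, 71, 73, 74, 78, 82, 82, 91, 164, 223, 226, 224, 223, 224, 224, 223, 221, 149, 135, 135, 136, 135, 137, 137, 137, 102, 60, 87, 106, 106, 105, 104, 105, 102]
270 [143, 142, 142, 143, 137, 82, 55, 57, 59, 60, 61, 75, 80, 82, 80, 92, 159, 223, 226, 223, 223, 222, 224, 221, 222, 221, 149, 132, 134, 136, 134, 137, 137, 101, 61, 80, 104, 105, 103, 103, 101, 102]
182 [ 530.5 -170.9   -3. ]
184 [ 533. -171.   -2.]
186 [ 497.8 -140.8  152.4]
188 [ 499.3 -141.   152.7]
190 [ 500.1 -140.5  156.1]
192 [ 501.4 -140.4  157.3]
194 [ 502.3 -140.1  159.9]
196 [ 504.1 -140.4  159.3]
198 [ 505.6 -140.5  159.9]
200 [ 507.6 -140.9  158.8]
202 [ 509.1 -141.   159.3]
204 [ 510.8 -141.2  159.1]
206 [ 512.8 -141.6  158.1]
208 [ 514.3 -141.7  158.7]
210 [ 515.9 -141.9  158.8]
212 [ 517.8 -142.2  158.2]
214 [ 520.1 -142.8  156.4]
216 [ 578.4 -176.3   -2.2]
218 [ 580.9 -176.4   -1. ]
236 [537.  -81.8 170.6]
239 [538.9 -82.  172.1]
242 [540.7 -82.1 173.6]
245 [540.4 -82.6 179.6]
248 [540.6 -83.  184.1]
251 [542.  -83.2 186.2]
254 [544.1 -83.3 186.9]
257 [546.  -83.4 188. ]
260 [548.1 -83.5 188.7]
263 [549.9 -83.7 190.1]
266 [552.1 -83.8 190.5]
269 [553.5 -84.  192.4]
272 [554.9 -84.2 194.3]
275 [557.1 -84.3 194.9]
278 [567.4 -83.7 182.5]
281 [ 6.874e+02 -7.330e+01 -1.000e-01]
```

View pics/w1z.png

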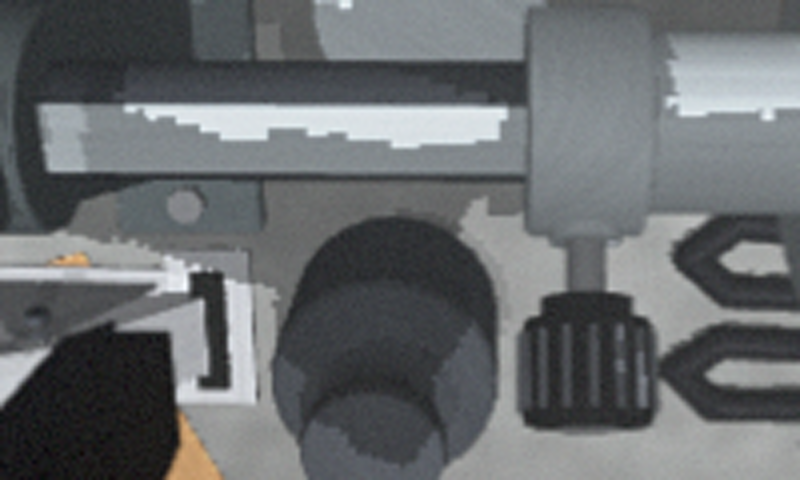

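```bash
python3 - <<'E'
from fit import *
c=pickle.load(open('w1.pkl','rb'))
E=np.array(c['extrinsics']);cam=-E[:3,:3].T@E[:3,3]; print(cam)
P=cloud(c)
m=np.zeros(P.shape[:2],bool)
m[194:213,175:290]=1
p=P[m]; p=p[abs(p[:,2]-159)<6]
A=np.c_[p[:,0],p[:,1],np.ones(len(p))]; w=np.ones(len(p),bool)
for _ in range(5):
    k=np.linalg.lstsq(A[w],p[w,2],rcond=None)[0]; r=p[:,2]-A@k; w=abs(r)<1.5
print('plane',k,'lean deg',-np.degrees(np.arctan(k[0])),r[w].std())
# edges model
for u,rows in ((210,(184.7,195.7,212.8,214.3)),(230,(184.9,195.8,212.8,214.4)),(250,(184.9,195.9,212.9,214.3)),(270,(185,195.9,212.9,214.4))):
    rr=[ray(c,u,v) for v in rows]
    th=np.array([np.arctan2(d[0],-d[2]) for o,d in rr]) # ray slope angle in xz
    def f(q):
        xa,phi,za=q[0],q[1],150+ (q[2] if len(q)>2 else 0)
        out=[]
        n=np.array([np.sin(phi),np.cos(phi)]); t=np.array([np.cos(phi),-np.sin(phi)])
        o=np.array([cam[0],cam[2]])
        for i,s in ((1,-7.5),(2,7.5)):
            e=np.array([xa,za])+10*n+s*t-o
            out.append((np.arctan2(e[0],-e[1])-th[i])*200)
        a=np.array([xa,za])-o; L=np.hypot(*a); ca=np.arctan2(a[0],-a[1]); 
        out.append((ca-np.arcsin(12.5/L)-th[0])*200); out.append((ca+np.arcsin(12.5/L)-th[3])*200)
        return out
    s=least_squares(f,[510,0.05]); print(u,s.x[0],np.degrees(s.x[1]),np.round(s.fun,2))
    s=least_squares(f,[510,0.05,0]); print('   free z',s.x[0],np.degrees(s.x[1]),s.x[2],np.round(s.fun,2))
# roll & bar fits
Q=P.reshape(-1,3); Q=Q[c['depth'].reshape(-1)>0]
m=(Q[:,1]>10)&(Q[:,1]<80)&(abs(Q[:,0]-520)<60)&(Q[:,2]>160)&(Q[:,2]<225)
print('roll',m.sum(),*fitcyl(Q[m],60,[517,.055,150,0]))
m=(Q[:,1]>-95)&(Q[:,1]<-72)&(abs(Q[:,0]-513)<22)&(Q[:,2]>140)&(Q[:,2]<180)
print('collar',m.sum(),*fitcyl(Q[m],24,[517,.055,150,0]), Q[m,1].min(),Q[m,1].max())
m=(Q[:,1]>-66)&(Q[:,1]<-38)&(abs(Q[:,0]-513)<22)&(Q[:,2]>140)&(Q[:,2]<180)
print('neck',m.sum(),*fitcyl(Q[m],19,[517,.055,150,0]))
E
```

```text
[440.97133934 -95.20815294 383.41468501]
plane [-6.17143217e-02  3.27368327e-03  1.90962732e+02] lean deg 3.531491298500041 0.6091237123826795
210 508.73390452203034 6.7004414577139535 [-0.05  0.1  -0.3   0.26]
   free z 510.3766930435788 6.568386999111467 -5.46610778307336 [ 0.04 -0.08 -0.02  0.06]
230 509.84458781420085 6.199746549947987 [-0.08  0.17 -0.37  0.29]
   free z 511.9716827034646 6.032538719994048 -6.969442754493502 [ 0.03 -0.05 -0.01  0.04]
250 510.80797794892374 6.6074654705947395 [-0.07  0.14 -0.4   0.34]
   free z 513.1250344449605 6.427324026336797 -7.484995604641315 [ 0.05 -0.1  -0.03  0.08]
270 511.87359748540365 5.969926864735832 [-0.08  0.17 -0.42  0.34]
   free z 514.3330310752388 5.7835801518976995 -7.833391987822249 [ 0.04 -0.08 -0.02  0.06]
roll 13372 [ 5.19796255e+02  6.35034910e-02  1.48391203e+02 -1.40575109e-03] 0.35549367990284253
collar 1664 [5.17007579e+02 2.74173476e-02 1.54156484e+02 6.97296205e-02] 0.5562262247039538 -94.97309153493386 -72.01938510501702
neck 1659 [ 5.19437027e+02  6.27650464e-02  1.48416886e+02 -4.12914708e-03] 0.3191292103014334
```

Emit:
{"name": "apply_moves", "arguments": {
  "plan": [
    [1.84, 3.0, 0, 0],
    [1.84, 3.0, 0, 0],
    [1.84, 3.0, 0, 0],
    [1.84, 3.0, 2.5, 0],
    [1.84, 3.0, 4.0, 0],
    [1.84, 3.0, 4.0, 0]
  ],
  "gripper": 0.55
}}

```text
time: 4.35
tool_pos: [555.9, -83.7, 364.0]
ee_rot: [0.728, 0.686, -0.0, -0.001]
contact_force: [0.2, -1.0, 0.6]
finger_gap: 0.552
```

```bash
python3 - <<'E'
from h import *
import pickle
c=shot('wrist','w2.png'); pickle.dump(c,open('w2.pkl','wb'))
o=ctrl.observe(); print(o['time'],o['tool_pos'],o['finger_gap'])
P=cloud(c)
for t in ['knob']:
    r=ctrl.search_frame(t,'wrist'); print(t,[(np.round(x['location']).tolist(),round(x['conf'],2),P[int(x['location'][1]),int(x['location'][0])]) for x in r[:3]])
E
```

```text
4.4 [556.10352663 -83.65296641 364.93968211] 0.5507053960522016
knob [([353.0, 180.0], 0.72, array([515.05577421, -39.19590214, 167.42256466]))]
```

View pics/w2.png

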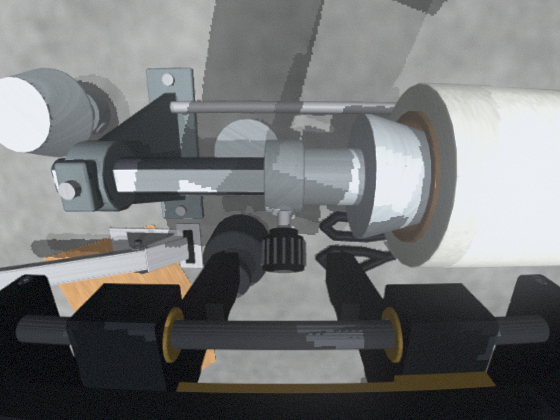

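Emit:
{"name": "apply_moves", "arguments": {
  "plan": [
    [0, 0, 2.0, 0],
    [0, 0, 3.7, 0],
    [0, 0, 3.7, 0]
  ]
}}

```text
time: 4.82
tool_pos: [556.2, -83.7, 328.3]
ee_rot: [0.728, 0.686, -0.0, -0.0]
contact_force: [-0.3, -0.2, -0.5]
finger_gap: 0.552
```

Emit:
{"name": "apply_moves", "arguments": {
  "plan": [
    [0, 0, 0, 0],
    [0, 0, 0, 0],
    [0, 0, 0, 0],
    [0, 0, 0, 0]
  ],
  "gripper": 0.1
}}

```text
time: 5.32
tool_pos: [556.3, -83.6, 329.0]
ee_rot: [0.728, 0.686, 0.0, 0.0]
contact_force: [0.5, 1.4, 4.9]
finger_gap: 0.283
```

Emit:
{"name": "apply_moves", "arguments": {
  "plan": [
    [0, -0.25, -0.35, 0],
    [0, -0.57, -0.68, 0],
    [0, -0.9, -0.98, 0],
    [0, -1.25, -1.25, 0],
    [0, -1.25, -1.25, 0]
  ]
}}

```text
time: 5.95
tool_pos: [543.6, -82.8, 341.3]
ee_rot: [0.728, 0.686, 0.0, 0.0]
contact_force: [1.9, 1.9, -4.0]
finger_gap: 0.282
```

Next: the second half of the arc, from the present pose.

Emit:
{"name": "apply_moves", "arguments": {
  "plan": [
    [0, -0.38, -0.23, 0],
    [0, -0.77, -0.44, 0],
    [0, -1.18, -0.62, 0],
    [0, -1.61, -0.75, 0],
    [0, -2.05, -0.85, 0],
    [0, -2.48, -0.9, 0],
    [0, -2.48, -0.9, 0]
  ]
}}

```text
time: 6.82
tool_pos: [519.0, -81.2, 350.6]
ee_rot: [0.728, 0.686, 0.001, 0.001]
contact_force: [5.5, 1.4, -1.3]
finger_gap: 0.288
```

```bash
python3 - <<'E'
from h import *
import pickle
for n in ('wrist','side'):
    c=shot(n,n+'3.png'); pickle.dump(c,open(n+'3.pkl','wb'))
i=cv2.imread('pics/side3.png')[150:270,190:350]
cv2.imwrite('pics/side3z.png',cv2.resize(i,None,fx=5,fy=5,interpolation=cv2.INTER_CUBIC))
E
```

```text
(no output)
```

View pics/wrist3.png

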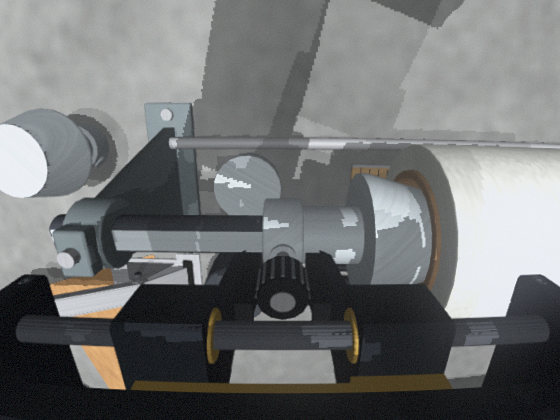

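View pics/side3z.png

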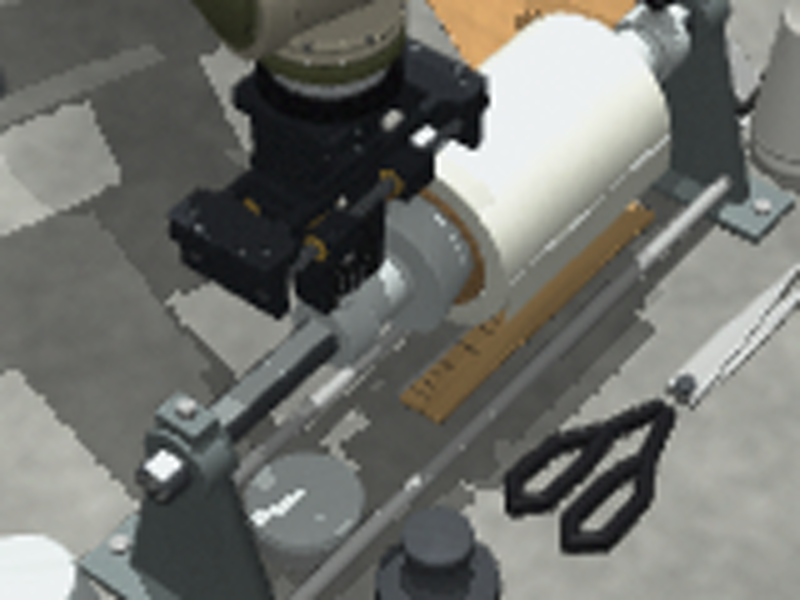

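Emit:
{"name": "apply_moves", "arguments": {
  "plan": [
    [0.5, 0, 0, 0],
    [1.0, 0, 0, 0],
    [1.5, 0, 0, 0],
    [1.7, 0, 0, 0],
    [1.7, 0, 0, 0]
  ]
}}

```text
time: 7.55
tool_pos: [520.1, -64.4, 350.7]
ee_rot: [0.728, 0.686, 0.0, 0.001]
contact_force: [2.9, -3.6, -3.5]
finger_gap: 0.282
```

```bash
python3 - <<'E'
from fit import *
c=shot('wrist','w4.png'); pickle.dump(c,open('w4.pkl','wb'))
P=cloud(c)
i=c['color'][150:350,200:480,::-1]
cv2.imwrite('pics/w4z.png',cv2.resize(i,None,fx=2.8,fy=2.8,interpolation=cv2.INTER_CUBIC))
for u,v in [(283,300),(283,215),(335,235),(440,230),(425,220)]: print(u,v,np.round(P[v,u],1))
E
```

```text
283 300 [522.2 -64.7 210.7]
283 215 [496.6 -63.2 163.6]
335 235 [510.5 -32.6 165.6]
440 230 [494.4  11.3 202. ]
425 220 [489.6   4.3 200.2]
```

View pics/w4z.png

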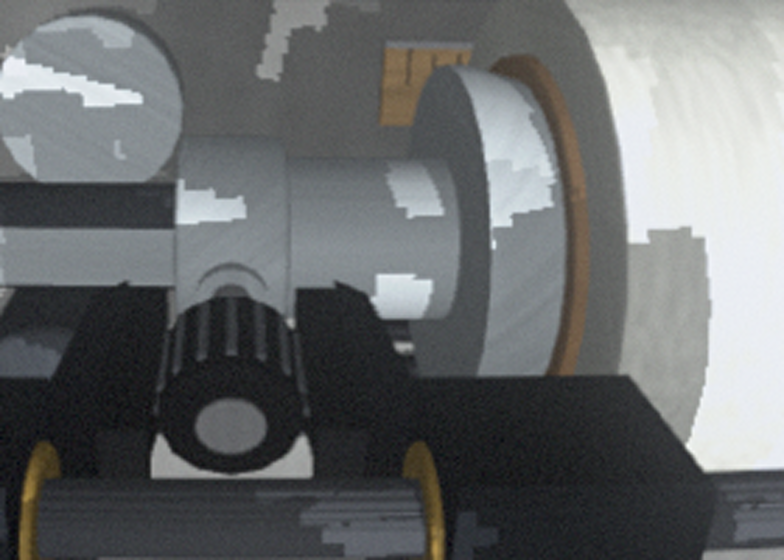

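Emit:
{"name": "apply_moves", "arguments": {
  "plan": [
    [0.3, 0, 0, 0],
    [0.5, 0, 0, 0],
    [0.5, 0, 0, 0]
  ]
}}

```text
time: 7.98
tool_pos: [520.3, -61.2, 350.7]
ee_rot: [0.728, 0.686, -0.001, 0.003]
contact_force: [1.6, -15.9, -4.7]
finger_gap: 0.279
```

Emit:
{"name": "apply_moves", "arguments": {
  "plan": [
    [0.2, 0, 0, 0],
    [0.5, 0, 0, 0],
    [0.5, 0, 0, 0]
  ]
}}

```text
time: 8.35
tool_pos: [520.5, -59.4, 350.6]
ee_rot: [0.728, 0.685, -0.005, 0.006]
contact_force: [-0.6, -29.3, -5.6]
finger_gap: 0.282
```

```bash
python3 - <<'E'
from fit import *
c=shot('wrist','w5.png'); pickle.dump(c,open('w5.pkl','wb'))
i=c['color'][150:350,200:480,::-1]
cv2.imwrite('pics/w5z.png',cv2.resize(i,None,fx=2.8,fy=2.8,interpolation=cv2.INTER_CUBIC))
P=cloud(c)
for u,v in [(283,300)]: print(u,v,np.round(P[v,u],1))
print(ctrl.observe()['q'])
E
```

```text
283 300 [522.6 -61.6 210.6]
[-0.3351998   0.35840742  1.58148431 -0.01540281  1.19564777 -1.83991598]
```

View pics/w5z.png

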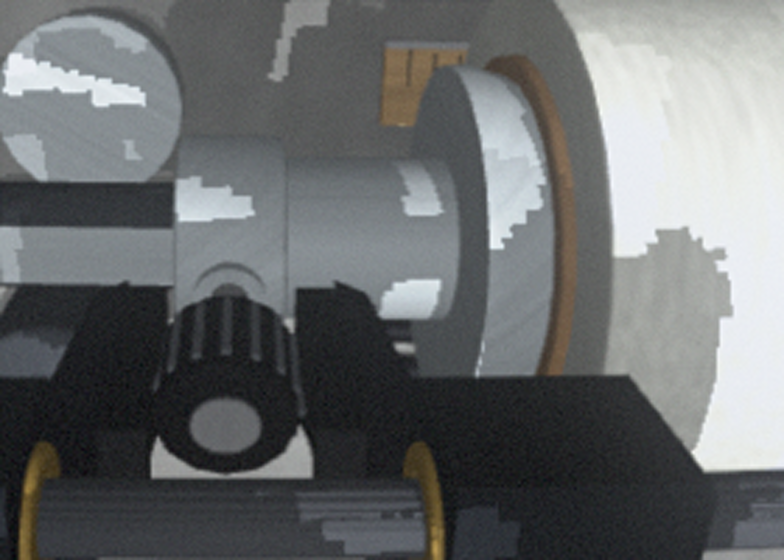

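Emit:
{"name": "apply_moves", "arguments": {
  "plan": [
    [-0.2, 0, 0, 0],
    [-0.2, 0, 0, 0],
    [-0.2, 0, 0, 10],
    [-0.2, 0, 0, 20],
    [-0.2, 0, 0, 30],
    [-0.2, 0, 0, 40],
    [-0.2, 0, 0, 40]
  ]
}}

```text
time: 9.28
tool_pos: [520.2, -61.1, 350.8]
ee_rot: [0.918, 0.396, -0.003, 0.007]
contact_force: [-1.9, -0.7, 0.9]
finger_gap: 0.281
```

```bash
python3 - <<'E'
from fit import *
c=shot('wrist','w6.png'); pickle.dump(c,open('w6.pkl','wb'))
o=ctrl.observe(); print(o['q'],o['tool_pos'],o['contact_force'],o['wrist_torque'])
E
```

```text
[-0.33849983  0.35815922  1.58146924 -0.01591695  1.19712486 -1.14894052] [520.18563016 -61.12087887 350.79855585] [-1.2752788  -0.59589851  2.53310829] [-0.4422694   0.41787471 -0.10209693]
```

View pics/w6.png

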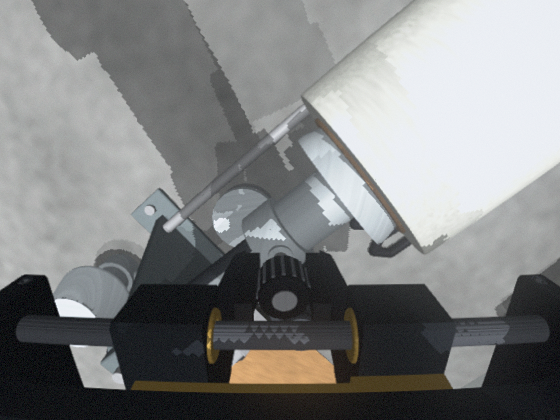

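```bash
python3 - <<'E'
from fit import *
for n in ('w5','w6'):
    c=pickle.load(open(n+'.pkl','rb')); P=cloud(c)
    g=c['color'].astype(int)
    q=P[292:308,276:292].reshape(-1,3); q=q[abs(q[:,2]-210)<6]
    m=np.median(q,0); xa=519.7+.063*m[1]; print(n,m,np.degrees(np.arctan2(m[0]-xa,m[2]-149.2)))
E
```

```text
w5 [521.98545591 -61.35896098 210.97502009] 5.686319800790585
w6 [521.45125679 -64.31872972 211.17070017] 5.3499443270432785
```

Emit:
{"name": "apply_moves", "arguments": {
  "plan": [
    [0.2, -0.16, 0, 0],
    [0.2, -0.16, 0, 0],
    [0.2, -0.16, 0, 0]
  ]
}}

```text
time: 9.7
tool_pos: [520.3, -59.0, 350.9]
ee_rot: [0.917, 0.398, -0.004, 0.008]
contact_force: [-2.2, -5.8, 1.1]
finger_gap: 0.284
```

Emit:
{"name": "apply_moves", "arguments": {
  "plan": [
    [0.2, -0.16, 0, 0],
    [0.2, -0.16, 0, 0],
    [0.2, -0.16, 0, 0]
  ]
}}

```text
time: 10.07
tool_pos: [520.4, -57.9, 350.9]
ee_rot: [0.917, 0.399, -0.005, 0.01]
contact_force: [-3.2, -16.1, -1.0]
finger_gap: 0.283
```

```bash
python3 - <<'E'
from fit import *
c=shot('wrist','w7.png'); pickle.dump(c,open('w7.pkl','wb'))
P=cloud(c)
q=P[292:308,276:292].reshape(-1,3); q=q[abs(q[:,2]-210)<6]
m=np.median(q,0); xa=519.7+.063*m[1]; print(m,np.degrees(np.arctan2(m[0]-xa,m[2]-149.2)))
o=ctrl.observe(); print(o['contact_force'],o['wrist_torque'])
# flange back and roll end along the bar, by height profile
b=np.array([.063,1])/np.hypot(.063,1)
for n in ('w1','w4','w5','w6','w7'):
    c=pickle.load(open(n+'.pkl','rb')); Q=cloud(c).reshape(-1,3); Q=Q[c['depth'].reshape(-1)>0]
    y=Q[:,1]; xa=519.7+.063*y; rad=np.hypot(Q[:,0]-xa,Q[:,2]-149.2)
    k=(abs(rad-41)<1.2)&(y>-60)&(y<10)&(Q[:,2]>150); r=(abs(rad-60)<2)&(y>-20)&(y<60)&(Q[:,2]>150)
    print(n,'flange r41 y',np.round(np.percentile(y[k],[2,50,98]),1),'roll',np.round(np.percentile(y[r],[0.5,2]),1))
E
```

```text
[521.57651244 -62.01972551 211.1935958 ] 5.330038888495403
[ -3.02940034 -15.67310169  -0.35713236] [-2.7324176   0.48110832 -0.00305364]
w1 flange r41 y [-33.  -26.6   2. ] roll [0.  2.4]
w4 flange r41 y [-46.5 -10.6   2.3] roll [2.6 4.1]
w5 flange r41 y [-45.4  -8.7   2.2] roll [2.9 4.3]
w6 flange r41 y [-44.4 -11.    1.1] roll [1.3 3.4]
w7 flange r41 y [-43.   -9.5   1.2] roll [1.4 3.4]
```

Emit:
{"name": "apply_moves", "arguments": {
  "plan": [
    [0.08, -0.06, 0, 10],
    [0.08, -0.06, 0, 20],
    [0.08, -0.06, 0, 30],
    [0.08, -0.06, 0, 40],
    [0.08, -0.06, 0, 50],
    [0.08, -0.06, 0, 50]
  ]
}}

```text
time: 10.88
tool_pos: [520.4, -57.2, 350.9]
ee_rot: [1.0, -0.026, -0.001, 0.012]
contact_force: [-2.5, -5.8, 1.7]
finger_gap: 0.287
```

```bash
cat > kt.py <<'E'
from fit import *
import sys
n=sys.argv[1]
c=shot('wrist',n+'.png'); pickle.dump(c,open(n+'.pkl','wb'))
P=cloud(c)
q=P[292:308,276:292].reshape(-1,3); q=q[abs(q[:,2]-210)<6]
m=np.median(q,0); xa=519.7+.063*m[1]; print(m,np.degrees(np.arctan2(m[0]-xa,m[2]-149.2)))
o=ctrl.observe(); print(o['time'],o['q'],o['contact_force'],o['wrist_torque'])
E
python3 kt.py w8
```

```text
[520.31091136 -62.39730373 211.29598103] 4.183386290978341
10.925 [-0.32980745  0.35775684  1.58183366 -0.02423946  1.19682138 -0.27064151] [-2.26789512 -4.58722328  1.32463547] [-0.91470068  0.56870546 -0.14732853]
```

View pics/w8.png

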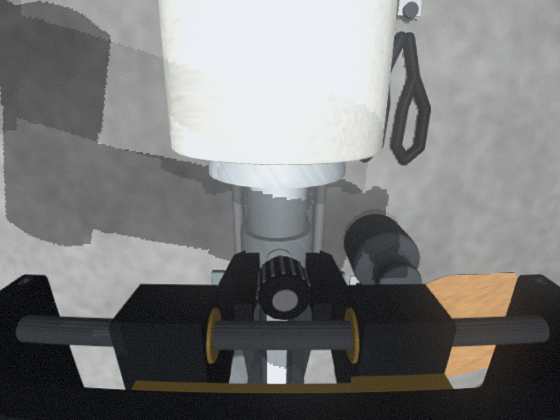

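Emit:
{"name": "apply_moves", "arguments": {
  "plan": [
    [0, -0.15, 0, 0],
    [0, -0.15, 0, 10],
    [0, -0.15, 0, 20],
    [0, -0.15, 0, 30],
    [0, -0.15, 0, 40],
    [0, -0.15, 0, 50],
    [0, -0.15, 0, 60],
    [0, -0.15, 0, 66],
    [0, -0.15, 0, 66]
  ]
}}

```text
time: 12.05
tool_pos: [520.8, -57.0, 351.2]
ee_rot: [0.825, -0.565, 0.008, 0.011]
contact_force: [1.8, -13.8, 0.1]
finger_gap: 0.279
```

```bash
python3 kt.py w9
```

```text
[518.89530572 -62.29127986 211.32326711] 2.874818535670884
12.1 [-0.32857452  0.35783192  1.58077741 -0.02790546  1.19434693  0.88207498] [  2.57498237 -13.22271167  -0.93144818] [-2.15809297 -0.25516079  0.12719636]
```

View pics/w9.png

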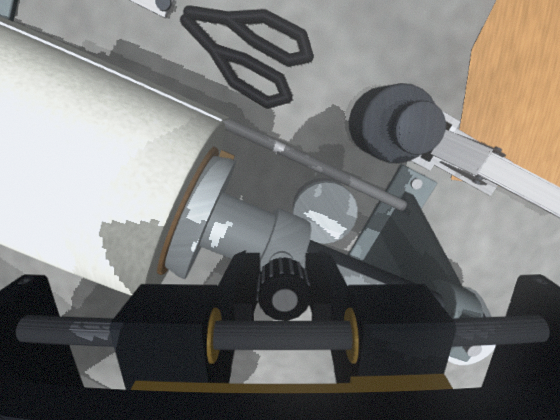

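Emit:
{"name": "apply_moves", "arguments": {
  "plan": [
    [0, 0, 0, 10],
    [0, 0, 0, 20],
    [0, 0, 0, 20]
  ]
}}

```text
time: 12.48
tool_pos: [521.2, -57.5, 351.5]
ee_rot: [0.715, -0.699, 0.011, 0.01]
contact_force: [4.3, -8.5, -1.4]
finger_gap: 0.28
```

```bash
python3 kt.py w10
```

```text
[519.3141067  -62.63916643 211.25110081] 3.283922219241054
12.525 [-0.32926013  0.35809094  1.57968471 -0.02903902  1.19210115  1.22921427] [ 3.99886902 -9.28756379 -2.52890306] [-1.11299201 -0.54541841  0.11516485]
```

```bash
python3 - <<'E'
import cv2,pickle,numpy as np
r=[]
for n in ('w4','w5','w6','w7','w8','w9','w10'):
    i=cv2.imread(f'pics/{n}.png')[245:325,245:325]
    i=cv2.resize(i,(260,260),interpolation=cv2.INTER_CUBIC); i=cv2.convertScaleAbs(i,alpha=1.8)
    cv2.putText(i,n,(5,20),0,.7,(0,255,255),2); r.append(i)
r.append(np.zeros_like(r[0])); 
cv2.imwrite('pics/cmp.png',cv2.resize(np.vstack([np.hstack(r[:4]),np.hstack(r[4:])]),(800,400)))
E
```

```text
(no output)
```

View pics/cmp.png

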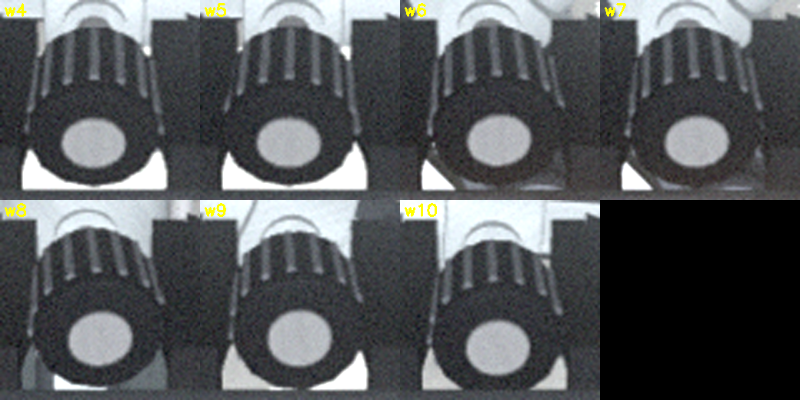

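Emit:
{"name": "apply_moves", "arguments": {
  "plan": [
    [0, 0, 0, 8],
    [0, 0, 0, 13]
  ]
}}

```text
time: 12.78
tool_pos: [521.7, -58.4, 351.6]
ee_rot: [-0.631, 0.775, -0.014, -0.008]
contact_force: [5.1, -13.1, -3.9]
finger_gap: 0.278
```

```bash
python3 kt.py w11; python3 - <<'E'
import cv2,pickle,numpy as np
r=[]
for n in ('w8','w9','w10','w11'):
    i=cv2.imread(f'pics/{n}.png')[245:325,245:325]
    i=cv2.resize(i,(400,400),interpolation=cv2.INTER_CUBIC); i=cv2.convertScaleAbs(i,alpha=1.8)
    cv2.putText(i,n,(5,20),0,.7,(0,255,255),2); r.append(i[:300])
cv2.imwrite('pics/cmp2.png',np.vstack([np.hstack(r[:2]),np.hstack(r[2:])]))
E
```

```text
[519.95706701 -63.45554295 211.14828931] 3.9290495892659174
12.825 [-0.33026646  0.35868991  1.5785253  -0.03156587  1.18902269  1.46002019] [  4.67508147 -11.5733568   -4.12566616] [-1.53973026 -0.79267121  0.35329208]
```

View pics/cmp2.png

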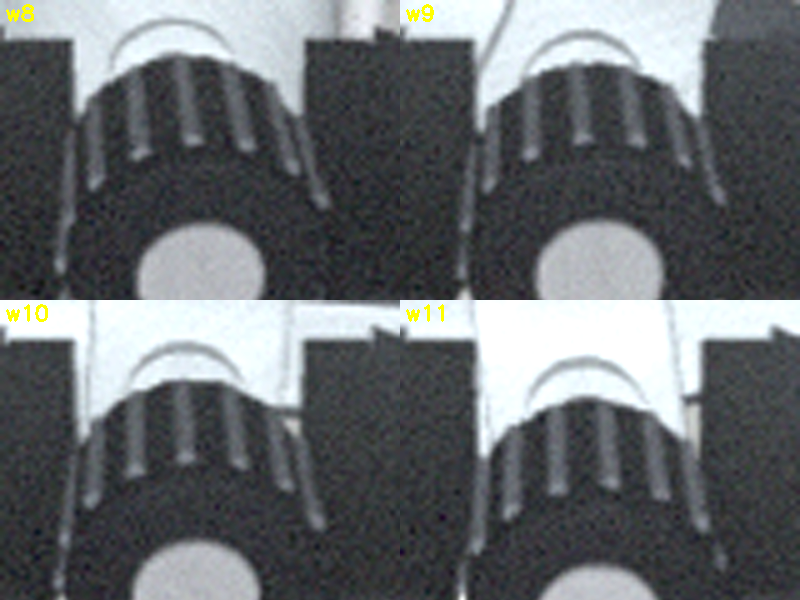

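Emit:
{"name": "apply_moves", "arguments": {
  "plan": [
    [0, 0, 0, 0],
    [0, 0, 0, 0],
    [0, 0, 0, 0]
  ],
  "gripper": 0.5
}}

```text
time: 13.2
tool_pos: [521.7, -58.2, 351.6]
ee_rot: [-0.63, 0.776, -0.014, -0.008]
contact_force: [0.2, -0.5, -0.1]
finger_gap: 0.504
```

Emit:
{"name": "apply_moves", "arguments": {
  "plan": [
    [0, 0, -1.5, 0],
    [0, 0, -4, 0],
    [0, 0, -8, 0],
    [0, 0, -8, 0]
  ]
}}

```text
time: 13.7
tool_pos: [521.2, -55.3, 435.2]
ee_rot: [-0.63, 0.776, -0.017, -0.006]
contact_force: [0.2, -0.3, -0.5]
finger_gap: 0.502
```

```bash
python3 - <<'E'
from fit import *
for n in ('wrist','side','top'):
    c=shot(n,n+'12.png'); pickle.dump(c,open(n+'12.pkl','wb'))
i=cv2.imread('pics/side12.png')[150:270,190:350]
cv2.imwrite('pics/side12z.png',cv2.resize(i,None,fx=5,fy=5,interpolation=cv2.INTER_CUBIC))
o=ctrl.observe(); print(o['time'],o['tool_pos'],o['contact_force'])
E
```

```text
13.85 [521.1195365  -55.45522642 431.14307497] [-0.36722823  0.01911086 -0.42652852]
```

View pics/wrist12.png

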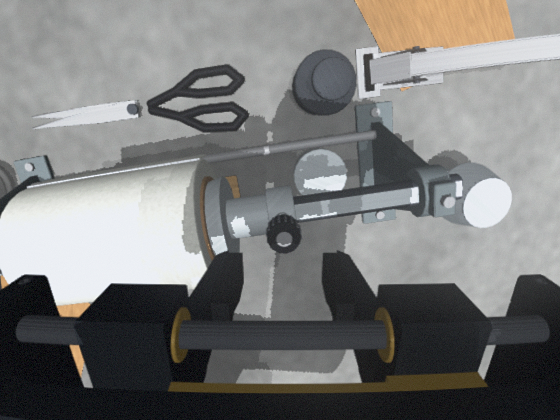

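View pics/side12z.png

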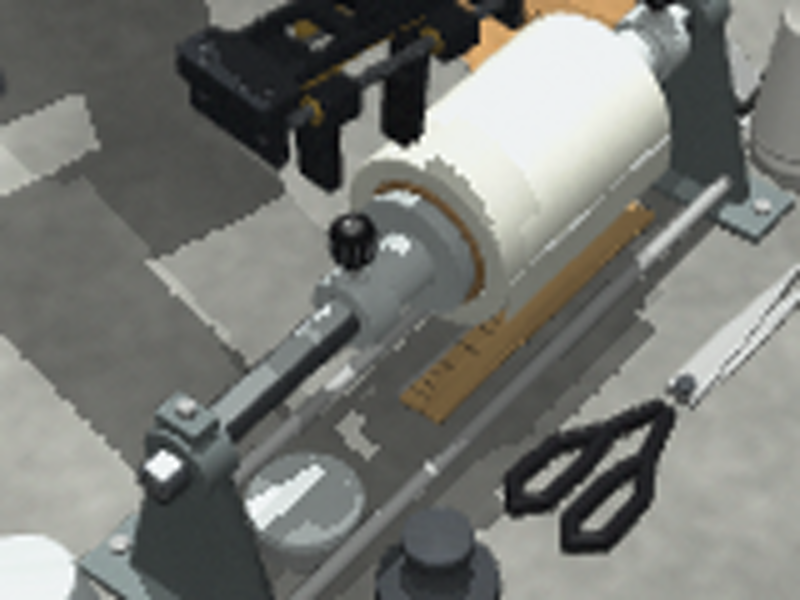

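```bash
python3 - <<'E'
from fit import *
for n in ('w1','wrist12','side12','top12'):
    c=pickle.load(open(n+'.pkl','rb')); Q=cloud(c).reshape(-1,3); col=c['color'].reshape(-1,3).astype(int).sum(1)
    ok=c['depth'].reshape(-1)>0; Q=Q[ok]; col=col[ok]
    y=Q[:,1]
    m=(y>15)&(y<90)&(abs(Q[:,0]-520)<62)&(Q[:,2]>160)&(Q[:,2]<225)
    p,e=fitcyl(Q[m],60,[519.7,.063,149,0]); print(n,m.sum(),np.round(p,3),round(e,2))
    xa=p[0]+p[1]*y; za=p[2]+p[3]*y; rad=np.hypot(Q[:,0]-xa,Q[:,2]-za)
    r=(rad>45)&(rad<63)&(y>-30)&(y<40)&(Q[:,2]>175)&(col>330)
    h,b=np.histogram(y[r],np.arange(-10,20,1)); print(' roll hist',dict(zip(b[:-1].round().astype(int),h)))
    k=(abs(y+62)<16)&(abs(Q[:,0]-519)<25)&(Q[:,2]>204)&(Q[:,2]<216)&(col<420)
    if n!='w1' and k.sum():
        t=Q[k]; c0=np.percentile(t,[3,97],axis=0).mean(0); print(' knob top',k.sum(),np.round(c0,1),np.round(np.median(t,0),1),'ext',np.round(np.ptp(t,0),1))
        print(' lean',np.degrees(np.arctan2(c0[0]-p[0]-p[1]*c0[1],61.5)))
    cl=(rad>22.5)&(rad<26)&(y<-40)&(y>-110)&(Q[:,2]>150)
    h,b=np.histogram(y[cl],np.arange(-106,-40,2)); print(' collar',dict(zip(b[:-1].round().astype(int),h)))
E
```

```text
w1 13910 [ 5.19775e+02  6.40000e-02  1.48386e+02 -1.00000e-03] 0.36
 roll hist {np.int64(-10): np.int64(0), np.int64(-9): np.int64(0), np.int64(-8): np.int64(0), np.int64(-7): np.int64(0), np.int64(-6): np.int64(0), np.int64(-5): np.int64(0), np.int64(-4): np.int64(0), np.int64(-3): np.int64(0), np.int64(-2): np.int64(12), np.int64(-1): np.int64(39), np.int64(0): np.int64(67), np.int64(1): np.int64(129), np.int64(2): np.int64(175), np.int64(3): np.int64(199), np.int64(4): np.int64(230), np.int64(5): np.int64(203), np.int64(6): np.int64(197), np.int64(7): np.int64(198), np.int64(8): np.int64(213), np.int64(9): np.int64(171), np.int64(10): np.int64(193), np.int64(11): np.int64(197), np.int64(12): np.int64(191), np.int64(13): np.int64(201), np.int64(14): np.int64(187), np.int64(15): np.int64(178), np.int64(16): np.int64(202), np.int64(17): np.int64(193), np.int64(18): np.int64(195)}
 collar {np.int64(-106): np.int64(0), np.int64(-104): np.int64(0), np.int64(-102): np.int64(0), np.int64(-100): np.int64(0), np.int64(-98): np.int64(0), np.int64(-96): np.int64(0), np.int64(-94): np.int64(38
[... 5584 characters left out ...]
 np.int64(-92): np.int64(0), np.int64(-90): np.int64(0), np.int64(-88): np.int64(0), np.int64(-86): np.int64(0), np.int64(-84): np.int64(0), np.int64(-82): np.int64(0), np.int64(-80): np.int64(0), np.int64(-78): np.int64(0), np.int64(-76): np.int64(0), np.int64(-74): np.int64(0), np.int64(-72): np.int64(0), np.int64(-70): np.int64(0), np.int64(-68): np.int64(0), np.int64(-66): np.int64(0), np.int64(-64): np.int64(0), np.int64(-62): np.int64(0), np.int64(-60): np.int64(0), np.int64(-58): np.int64(0), np.int64(-56): np.int64(0), np.int64(-54): np.int64(0), np.int64(-52): np.int64(0), np.int64(-50): np.int64(0), np.int64(-48): np.int64(0), np.int64(-46): np.int64(0), np.int64(-44): np.int64(0)}
```

```bash
python3 - <<'E'
from fit import *
c=pickle.load(open('wrist12.pkl','rb'))
i=c['color'][150:260,190:450,::-1]
cv2.imwrite('pics/w12z.png',cv2.resize(i,None,fx=3,fy=3,interpolation=cv2.INTER_CUBIC))
P=cloud(c)
g=c['color'].astype(int).sum(2)
print(g[228:244,274:302:2])
hsv=(g>240)&(g<600)
n,l,s,ce=cv2.connectedComponentsWithStats(hsv[222:250,270:306].astype(np.uint8))
print([(s[k][4],ce[k]+[270,222]) for k in range(1,n)])
# flat plane fit
from matplotlib import path if False else None
E
true
```

```text
File "<stdin>", line 12
    from matplotlib import path if False else None
                                ^^
SyntaxError: invalid syntax
```

```bash
python3 - <<'E'
from fit import *
c=pickle.load(open('wrist12.pkl','rb'))
i=c['color'][150:260,190:450,::-1]
cv2.imwrite('pics/w12z.png',cv2.resize(i,None,fx=3,fy=3,interpolation=cv2.INTER_CUBIC))
g=c['color'].astype(int).sum(2)
n,l,s,ce=cv2.connectedComponentsWithStats(((g>240)[222:250,270:306]).astype(np.uint8))
for k in range(1,n):
    u,v=ce[k]+[270,222]
    if s[k][4]<40: continue
    o,d=ray(c,u,v); p=o+d*(210.5-o[2])/d[2]; print(s[k],u,v,p,'lean',np.degrees(np.arctan2(p[0]-519.7-.063*p[1],61.5)))
# flat from plane fit: points on bar between collar and upright
P=cloud(c).reshape(-1,3); ok=c['depth'].reshape(-1)>0; P=P[ok]; col=g.reshape(-1)[ok]
m=(P[:,1]>-170)&(P[:,1]<-85)&(abs(P[:,0]-519.7-.063*P[:,1])<6)&(abs(P[:,2]-159)<4)
p=P[m]; A=np.c_[p[:,0],p[:,1],np.ones(len(p))]; k=np.linalg.lstsq(A,p[:,2],rcond=None)[0]
r=p[:,2]-A@k; print(m.sum(),k,r.std(),'flat lean',-np.degrees(np.arctan(k[0])))
E
```

```text
[ 25   0  11  28 176] 302.1136363636364 236.3409090909091 [513.27904142 -76.52321714 210.5       ] lean -1.4902819227487318
[  6  10  16  15 194] 283.7061855670103 239.10824742268042 [514.09728368 -62.59315429 210.5       ] lean -1.545537453331913
1177 [-8.77477332e-02  5.65012710e-03  2.04687388e+02] 0.67656974770001 flat lean 5.014730514133103
```

View pics/w12z.png

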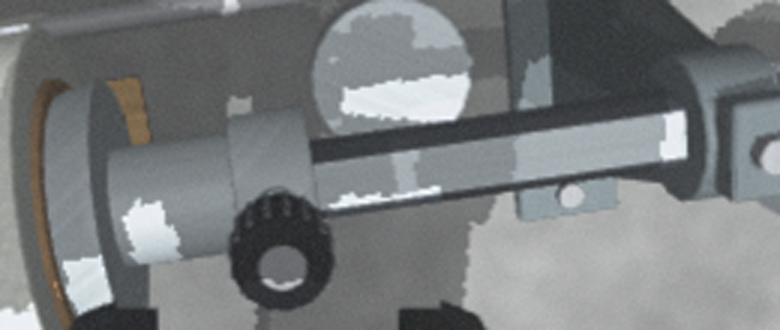

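Emit:
{"name": "apply_moves", "arguments": {
  "plan": [
    [0, 6, 0, 0],
    [0, 12, 0, 0],
    [0, 16, 0, 0],
    [0, 16, 0, 0]
  ]
}}

```text
time: 14.35
tool_pos: [363.0, -22.1, 429.2]
ee_rot: [-0.63, 0.776, -0.013, -0.009]
contact_force: [0.1, -0.2, 0.1]
finger_gap: 0.5
```

```bash
python3 - <<'E'
from fit import *
for n in ('side','top'):
    c=shot(n,n+'13.png'); pickle.dump(c,open(n+'13.pkl','wb'))
i=cv2.imread('pics/side13.png')[185:225,240:293]; j=cv2.imread('pics/top13.png')[220:265,275:335]
cv2.imwrite('pics/c13.png',np.hstack([cv2.resize(i,(400,300),interpolation=cv2.INTER_CUBIC),cv2.resize(j,(400,300),interpolation=cv2.INTER_CUBIC)]))
E
```

```text
(no output)
```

View pics/c13.png

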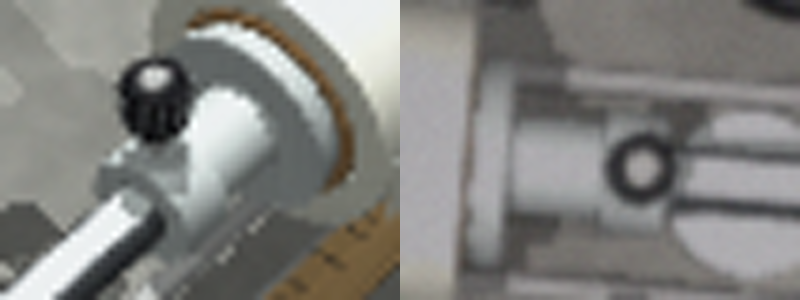

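```bash
python3 - <<'E'
from fit import *
c=pickle.load(open('top13.pkl','rb')); g=c['color'].astype(float).mean(2)
for u in (318,322,326,330,334,338,342): print(u,[int(x) for x in g[236:258,u]])
print('knob'); 
for v in range(238,253): print(v,[int(x) for x in g[v,303:319]])
print('neck')
for u in (294,297,300,302): print(u,[int(x) for x in g[232:262,u]])
dark=(g<95)[237:254,303:320]; 
n,l,s,ce=cv2.connectedComponentsWithStats(dark.astype(np.uint8)); print(s,ce+[303,237])
E
```

```text
318 [73, 77, 73, 78, 95, 104, 78, 102, 125, 129, 138, 161, 149, 110, 68, 81, 134, 170, 173, 170, 163, 142]
322 [115, 129, 161, 163, 152, 114, 84, 114, 167, 175, 173, 171, 165, 132, 75, 92, 147, 172, 172, 171, 174, 173]
326 [121, 166, 176, 171, 161, 127, 93, 97, 154, 171, 174, 172, 173, 151, 90, 71, 119, 170, 174, 175, 173, 174]
330 [118, 155, 172, 170, 163, 133, 115, 82, 126, 169, 172, 174, 172, 157, 112, 70, 113, 163, 174, 172, 173, 177]
334 [117, 110, 122, 154, 160, 135, 118, 86, 114, 166, 173, 173, 172, 166, 130, 71, 80, 137, 170, 172, 171, 174]
338 [115, 101, 114, 120, 118, 111, 98, 91, 102, 152, 173, 173, 175, 171, 150, 90, 72, 117, 146, 129, 134, 128]
342 [120, 99, 114, 119, 119, 107, 80, 70, 68, 124, 170, 175, 174, 173, 160, 111, 62, 69, 97, 118, 129, 129]
knob
238 [97, 95, 93, 120, 134, 132, 130, 126, 121, 112, 111, 108, 86, 75, 73, 73]
239 [127, 127, 115, 138, 149, 138, 132, 120, 114, 98, 109, 112, 94, 74, 74, 78]
240 [142, 144, 128, 149, 142, 125, 96, 71, 61, 59, 74, 87, 78, 75, 76, 95]
241 [159, 156, 139, 136, 106, 70, 55, 51, 53, 52, 48, 59, 61, 68, 71, 104]
242 [169, 164
[... 942 characters left out ...]
109, 72, 69, 75, 76, 86, 104, 103, 103, 99, 110]
297 [84, 71, 72, 80, 78, 89, 117, 138, 153, 164, 172, 171, 174, 174, 172, 171, 163, 152, 137, 116, 83, 71, 75, 82, 94, 111, 113, 111, 102, 99]
300 [120, 100, 75, 77, 79, 90, 116, 131, 149, 160, 170, 173, 173, 172, 171, 169, 165, 155, 142, 121, 107, 100, 103, 109, 115, 111, 115, 109, 100, 94]
302 [138, 111, 91, 96, 80, 81, 100, 126, 147, 161, 170, 172, 172, 174, 173, 174, 167, 158, 144, 125, 101, 94, 101, 105, 116, 113, 112, 111, 102, 94]
[[  0   0  17  17 175]
 [  0   0   3   2   4]
 [  3   0  14  15 109]
 [  1  16   1   1   1]] [[309.98285714 245.67428571]
 [304.25       237.25      ]
 [312.94495413 244.12844037]
 [304.         253.        ]]
```

```bash
python3 - <<'E'
from fit import *
c=pickle.load(open('top13.pkl','rb'))
def at(u,v,z):
    o,d=ray(c,u,v); return o+d*(z-o[2])/d[2]
for u,v in ((294,(237.4+251.4)/2),(297,(237.6+251.6)/2),(302,(238.0+251.8)/2)):
    p=at(u,v,150); print('neck a',p,p[0]-.063*p[1])
for z in (210,212):
    p=at(311.2,244.7,z); print('cap',p, p[0]-.063*p[1])
for u,v in ((322,(243.2+249.1)/2),(326,(243.7+249.6)/2),(330,(244.0+249.9)/2),(334,(244.4+250.3)/2)):
    p=at(u,v,160); print('flat',p,p[0]-.063*p[1])
s=pickle.load(open('side13.pkl','rb')); c=s
# side: knob cap centre at crop (155,77)/7.55+(240,185)
p=at(240+155/7.547,185+77/7.5,211); print('side cap',p,p[0]-.063*p[1])
E
```

```text
neck a [518.18619375 -23.50948949 150.        ] 519.6672915853956
neck a [517.84314    -31.15417344 150.        ] 519.8058529250808
neck a [517.35524532 -43.89106112 150.        ] 520.1203821739557
cap [515.40352598 -63.92592165 210.        ] 519.4308590389574
cap [515.30472797 -63.81375203 212.        ] 519.3249943473572
flat [514.79688307 -94.01914193 160.        ] 520.7200890083966
flat [ 513.74958432 -104.12260386  160.        ] 520.3093083624422
flat [ 513.20553394 -114.21982505  160.        ] 520.40138291826
flat [ 512.40860949 -124.32041322  160.        ] 520.2407955268579
side cap [516.04336076 -62.46397909 211.        ] 519.978591444896
```

```bash
python3 - <<'E'
from h import *
print(ctrl.finish_job()); o=ctrl.observe(); print(o['time'],o['contact_force'])
E
```

```text
the job is handed in; nothing more can be done
None
the job is handed in; nothing more can be done
```

I gripped the loose chuck's knob and swung the chuck up to face the flat. I then pushed it home, turned the screw clockwise to its stop, let go, backed the arm off and handed the job in. The clock was at about 14.5 s. `finish_job` gives no verdict, so what follows rests on my own last checks.

- **Home in the core:** the chuck stopped firmly, with 16 to 29 N on the tool. It had slipped back about 2 mm when I eased off, so I pushed it home again before tightening. Afterwards the knob measured about 64 mm from the roll's right end, which is home within about 1–2 mm.
- **Facing the flat:** just before tightening, the knob leaned about 5° to the far side, matching the flat's 3–6.5°. After release it measured between -1.5° and +0.1°. That puts it about 5° (0.09 rad) off the flat, 8° at worst, and inside the 11° limit. I left it there.
- **Screw tight:** I turned the tool about 188° in all. Over the last 33° the knob's ribs slipped in the jaws, and the wrist torque rose to about 0.35 N m, against the 0.1 N m it normally takes to turn. I read that as the stop, but I did not re-grip to confirm it. Earlier torque readings during the turn were unclear.
- **Other things on the table:** the arm touched nothing but the knob, and the later pictures show the others where they were. I did not measure each of them again.

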